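# Fish a dropped wagon weight out of the gap behind the embankment with a bent rod

## Robot

A 6-joint arm with a two-finger parallel gripper is mounted at the origin on the work surface. World frame = base frame: x ahead of the robot, y to its left, z up, the work surface at z = 0. Lengths are in mm, angles in rad, forces in N, time in s.
With the tool pointing down it reaches from about 350 to 875 mm from the base axis. Payload 4.2 kg.
Tool frame: the origin (TCP) lies midway between the tips of the shut fingers; the grasp point (between the pads) lies 19 mm behind it (arm.tcp_to_grasp is the distance from the TCP to the grasp point, in mm); z points along the fingers, y is the line along which they close (so a half turn about z gives the same grasp; the last joint's range is limited). The gripper opens to 85 mm and grips with 20 to 120 N. Pads are 22 mm wide; open, the fingers measure 114 mm over their backs; the gripper's body (76 mm by 85 mm) begins 54 mm behind the grasp point. The pads swing forward as they close: fully open they stand 13 mm farther back than shut.
Start: joints at [-1.046, 0.385, 0.008, 0, -1.194, -0.259], TCP at [164.192, -603.026, 231.312] pointing down, gripper open.
Joint ranges: [-3.14, 3.14], [-1.21, 2.06], [-1.07, 1.41], [-3.16, 2.05], [-2.99, -0.16], [-3.1, 3.1]. Speed limits (rad/s): [2.79, 2.79, 3.14, 3.14, 3.14, 3.14].

## Interface

Orientations are given as a unit quaternion [x, y, z, w].
In Python, from bench import arm gives the robot as it stands.
- The arm moves only by the tool arm_command, never from a script. Its argument "rows" is a list of rows, each a list of 2 entries, a list of its own where there are three numbers: the shift along the tool's x, y, z as a fraction of full scale, then the turn, a rotation vector about the tool's x, y, z as a fraction of full scale. In form: [[[x, y, z], [wx, wy, wz]], ...]. A call has 1 to 5 rows; each row is the pose to reach, as a shift and turn from the pose commanded when the call began, along the tool's axes at that moment, turning the shorter way round; what a row does not reach only later rows make up. Full scale, the value 1, is 0.25 m for a shift and 180 degrees for a turn. A row lasts 1/10 s, in which the tool goes at most 50 mm and 8.59 degrees, less where a joint would pass 70% of its speed; a pose out of reach is approached as far as the arm can. A call with a number of a shift or a turn outside -1 to 1 is refused whole. A call with a gripper value outside its range is refused whole. "grip" is the opening, from 0 (shut) to 1 (fully open), set as the call begins (left out, the last holds). The fingers move at their own pace and stop on an object; the grip force is fixed at half the most. Time passes only in rows, so rows that repeat a pose let the fingers close. It gives the time, the measured TCP pose, the force, the opening and the grip force at its end, in the units of the state.
- arm.read_state(): the state, without advancing time (a new reading comes with each control period).
- arm.get_image(name): name is "scene" or "top" or "wrist"; returns (picture, depth): 420x560x3 uint8, blue, green, red; 420x560 float32, mm along the optical axis (not along the pixel's ray), 0 where there is no reading.
- arm.camera_info(name): a dict with "fx", "fy", "cx", "cy" (pixels), "k1" (the pictures are not rectified: a ray, as slopes to the right and down, at radius r is drawn at 1 + k1 r^2 times it, then the intrinsics apply), "extrinsics" (4x4, takes a point from camera to world coordinates). Camera axes: x right, y down, z forward; pixel columns grow to the right and rows downward; lengths in mm; the calibration is good to about 2 mm. A picture is of the moment at which its call begins: read the wrist's pose just before it. camera_info takes no time and is no camera call; for the wrist camera it gives the pose at the moment of the call.
- arm.job_done(): hands the job in; it is judged then, once.
Trained networks look in the newest picture that a camera, given by its name, has taken for a name from the list of things; names that differ only in an ending like _2 or _b are one class to them, and where a whole thing is asked for, a point or a joint stands for the part that bears it (a point fixed in the world has none). Each returns a list of dicts, best first, with "score" (0 to 1); they miss things now and then, are a little off and sometimes report something else, mostly with a low value. They report only what shows in the picture. A call takes as long as a camera call. They do not tell look-alikes from the thing itself.
- arm.spot_in(camera, query): "position" ([column, row] in pixels, amid what is visible of it).
The state is a dict: "clock": time; "joints": joint angles; "joint_vel": joint speeds; "joint_efforts": joint torques, N m; "position": TCP position; "ee_rot": TCP orientation; "contact_force": force on the tool from outside, world axes, zero at the start; "wrist_torque": the same for the moment, N m; "gripper_width": finger opening in mm; "grasp_force": force on a finger pad.
Only numpy, scipy, OpenCV 4.12 (cv2) and the standard library are available. Lean on these libraries where they do the work, as an engineer would, in place of code of your own. Each camera call takes 0.05 s, during which the arm holds its last target. There are 200 camera calls.

## Task

A steel wagon weight has dropped into the narrow gap between the railway embankment and the brick warehouse and lies under the glass canopy, against the shut end. Take the bent rod from its rack, reach in under the canopy, press its rubber pad on the weight just firmly enough to drag it - the scenery and the weight are fragile - and draw it wholly out of the gap into the open yard, touching it with the rod only. Then hang the rod back in its rack; leave the tree, the jar and the wagon alone.

Things in the scene. Friction and masses are not known exactly. Their poses are not given: they have to be found in the camera images.
- section: fixed model railway piece on a green board 300 x 280 mm: a grey track embankment (y -115 to -25 mm, 70 mm high above the table) and a brick warehouse (y 25 to 95 mm, 100 mm high), both from x = -142 to 20 mm. Between them a gap 50 mm wide runs along x, open at x = 20 mm. Walls, canopy and paving are rigid but fragile: under 14 N. Origin: centre of the board's underside, on the table; z up
- gap_end (a point): shut end of the gap: point on its centre line at the inner face of the cross wall (70 mm high above the table), 18 mm above the table; section x = -130 mm. A flat glass canopy with green ribs, 4 mm thick, spans the gap from this wall to 54 mm in front of it, its underside 64 mm above the table
- gap_exit (a point): open end of the gap: point on its centre line 18 mm above the table, where both buildings end (section x = 20 mm). Pale brown paving covers the gap and an open yard 130 mm wide in front, to x = 145 mm. It is 18 mm above the table under the weight's start and rises evenly from there towards the yard by 0.7 to 2.6 degrees: felt, not measured
- weight: the dropped part: loose steel ballast weight, a plate 70 x 34 x 8 mm (x, y, z) with two black holes in its top, 100 to 210 g. It lies flat on the paving, long side along the gap, 1 to 4 mm from the shut end, mostly under the canopy, with no room to hook behind it. Origin: centre of its underside
- rod: fishing rod, 120 g, hanging upright in the rack. Steel shank 8 mm thick on its z axis, bent square at the bottom into a foot 8 mm thick towards +x with a rubber pad under its end. Square brass collar 28 mm wide at z = 115 to 121 mm, above it the handle. Origin: on the shank's axis, level with the pad's underside; z up the shank
- rod_pad (a point): centre of the rubber pad's underside, 60 mm in rod x from the shank's axis. Pad 14 x 14 x 8 mm, foot's end at x = 67 mm, foot rod at z = 5 to 13 mm. Pressed down on the weight's top with 5 to 8 N the rubber drags the weight along; under 4 N it slips; 14 N in all (press and drag) marks it. Held in a gripper it yields about 1 mm per 4 N; touch down slower than 8 mm/s
- rod_grip (a point): middle of the rod's orange handle, on the shank's axis, 155 mm above the pad's underside; handle 18 x 18 mm, faces square to the rod's x and y, 121 to 181 mm above the pad's underside
- rack: fixed wooden stand for the rod. Its steel plate, 40 mm wide, 6 mm thick, top 135 mm above the table, has a slot 16 mm wide along x, open at -x (x = -30 mm), shut at x = 20 mm. Post behind it, x = 36 to 54 mm, 50 mm wide, as high as the plate; foot board x = -25 to 85 mm, 100 mm wide, 12 mm thick. Origin: on the table under the rod's place; z up
- rack_slot (a point): the rod's place, level with the plate's top, 135 mm above the rack's origin: the collar rests on the plate, shank in the slot at x = y = 0, foot pointing to the rack's -x, pad 20 mm above the table. To take the rod out, lift it about 8 mm and draw it to the rack's -x until the shank is clear; hang it up the reverse way
- tree: bystander: loose model fir tree 62 mm high, 38 mm wide, standing on the embankment; origin: centre of its foot
- paint: bystander: loose small blue jar with a steel cap, 34 mm in diameter, 45 mm high, on the table; origin: centre of its underside
- wagon: bystander: loose red model goods wagon, 146 x 60 mm, 72 mm high, on the table; origin: centre of its underside, x along its length
There are look-alikes about, which are no part of the job. Of the things that look like the rod, the largest one is meant. Leave any yellow look-alike of the rack alone.

How it is judged:
By the outcome, as a careful person would: the job done as asked, in the order asked, and still so for the second after the job is handed in, with the robot touching nothing.
It also fails if it takes over 67 s, if anything falls off the work surface, if the arm or the gripper's body presses on something with over 40 N, if the wrist force passes 120 N, or if a joint passes its speed limit or range.

## Working session

There is one attempt and no reset: what is moved stays moved. The work goes in short steps, Python scripts to look and compute and a tool call to move; the robot and the scene stay as the last step left them, time stands still between calls to the robot, and variables do not carry over. Pictures are saved under pics/ and viewed, at most 10 in all, crops included, and the job is handed in when it is done.

Besides the shell and the picture viewer there is one more tool, called after "Request:" as a command line: name --argument value ..., lists and objects as JSON in quotes. arm_command: Moves the arm, as the interface text tells. Shift numbers are shares of 0.25 m and turn numbers shares of 180 degrees, none past 1 either way. Its arguments: {"type":"object","properties":{"rows":{"type":"array","items":{"type":"array"}},"grip":{"type":"number"}},"required":["rows"]}

```bash
mkdir -p pics; ls; cat > h.py <<'E'
import numpy as np, cv2
from scipy.spatial.transform import Rotation as R
from bench import arm
def cloud(name):
    im,d=arm.get_image(name); c=arm.camera_info(name)
    v,u=np.mgrid[0:420,0:560].astype(float)
    K=np.array([[c['fx'],0,c['cx']],[0,c['fy'],c['cy']],[0,0,1]])
    p=cv2.undistortPoints(np.stack([u.ravel(),v.ravel()],1)[:,None],K,np.array([c['k1'],0,0,0.]))[:,0].reshape(420,560,2)
    P=np.dstack([p[...,0]*d,p[...,1]*d,d]); E=np.array(c['extrinsics'])
    W=P@E[:3,:3].T+E[:3,3]; W[d==0]=np.nan
    return im,W
E
python3 - <<'E'
from h import *
out=[]
for n in ['scene','top']:
    im,W=cloud(n); np.save(f'pics/{n}.npy',W)
    cv2.imwrite(f'pics/{n}0.png',im)
    for q in ['section','weight','rod','rack','tree','paint','wagon','rod_grip','gap_end','gap_exit','rod_pad']:
        try:
            for r in arm.spot_in(n,q)[:3]:
                u,v=map(int,np.round(r['position'])); print(n,q,u,v,round(r['score'],2),np.round(W[min(v,419),min(u,559)]))
        except Exception as e: print(q,e)
s=arm.read_state(); print(s)
E
```

```text
pics
scene section 322 289 0.82 [612.   7.  22.]
scene weight 320 250 0.48 [495. -43.  28.]
scene rod 220 179 0.93 [ 489. -315.  159.]
scene rod 322 253 0.64 [506. -33.  30.]
scene rod 189 195 0.53 [ 401. -493.   16.]
scene rack 299 199 0.78 [ 337. -166.   49.]
scene rack 210 228 0.75 [ 537. -329.   36.]
scene rack 453 359 0.29 [691. 290.  32.]
scene tree 280 238 0.53 [ 577. -109.  102.]
scene tree 318 287 0.33 [609.  -3.  22.]
scene paint 455 359 0.96 [689. 293.  31.]
scene paint 317 287 0.32 [611.  -5.  23.]
scene wagon 467 280 0.62 [515. 286.  73.]
scene rod_grip 219 183 0.96 [ 492. -317.  149.]
scene rod_grip 454 358 0.64 [691. 291.  36.]
scene rod_grip 210 225 0.63 [ 542. -323.   51.]
scene gap_end 320 283 0.96 [594.  -4.  21.]
scene gap_exit 318 286 0.84 [605.  -4.  21.]
scene rod_pad 162 229 0.79 [ 556. -474.    2.]
scene rod_pad 222 184 0.77 [ 487. -312.  145.]
scene rod_pad 193 190 0.71 [ 373. -498.   17.]
top section 232 182 0.76 [571. -21.  20.]
top weight 354 213 0.3 [ 476. -315.  172.]
top rod 352 212 0.76 [ 479. -311.  165.]
top rod 411 191 0.75 [ 555. -491.   19.]
top 
[... 626 characters left out ...]
': array([-1.04635484e+00,  3.84670353e-01,  7.93120967e-03,  1.06813343e-05,
       -1.19400515e+00, -2.58588115e-01]), 'joint_vel': array([ 0.00108535, -0.00127688, -0.00052477,  0.00049999,  0.00152515,
       -0.00077504]), 'joint_efforts': array([-9.60025754e-04, -3.92097759e+01,  1.88619697e+01,  4.19060379e+00,
       -3.30810772e-04,  1.28639934e-05]), 'position': array([ 164.22267148, -603.0294574 ,  231.34381732]), 'ee_rot': array([-1.32537519e-01,  9.91177989e-01, -2.59442187e-05,  5.33786331e-06]), 'contact_force': array([ 0.16939592,  0.62201049, -0.84899441]), 'wrist_torque': array([-0.00500137, -0.02481339, -0.01391191]), 'grasp_force': 0.0, 'gripper_width': 85.44372115317216}
```

View pics/scene0.png

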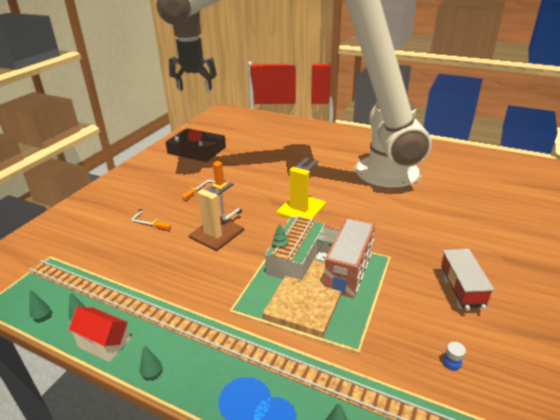

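View pics/top0.png

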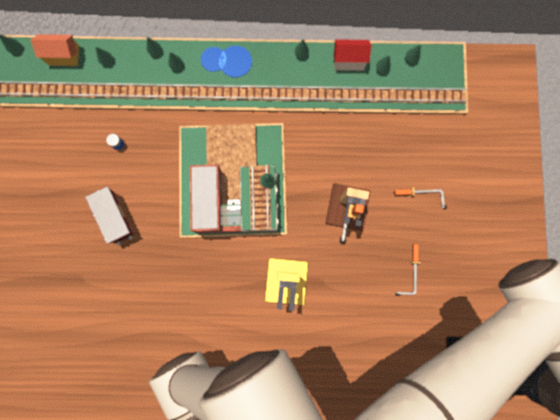

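The scene picture shows the rod hanging with its handle at (219,175) on the brown wooden rack (210,228). There is a yellow fake rack at (300,190), and two small rods lie at (150,220) and (200,190). The top picture shows the section at (232,180), with the gap running down to the canopy at (232,210) and the yard at the top, away from the robot. The rod's foot points from (352,212) to (344,240), towards the robot.

```bash
python3 - <<'E'
from h import *
im=cv2.imread('pics/top0.png'); W=np.load('pics/top.npy'); S=np.load('pics/scene.npy')
def rect(P,name):
    P=P[np.isfinite(P).all(1)]
    (c,sz,a)=cv2.minAreaRect(P[:,:2].astype(np.float32)); print(name,len(P),np.round(c,1),np.round(sz,1),round(a,1),'z',np.round(np.median(P[:,2]),1), np.round(P.mean(0)[:2],1))
def box(W,x0,x1,y0,y1,z0,z1):
    m=(W[...,0]>x0)&(W[...,0]<x1)&(W[...,1]>y0)&(W[...,1]<y1)&(W[...,2]>z0)&(W[...,2]<z1)
    m=cv2.morphologyEx(m.astype(np.uint8),cv2.MORPH_OPEN,np.ones((3,3)))
    return m.astype(bool)
for n,V in [('top',W),('scene',S)]:
    rect(V[box(V,400,640,-60,160,93,112)],n+' roof')
    rect(V[box(V,400,640,-130,-20,64,78)],n+' embank')
    rect(V[box(V,590,760,-100,120,14,32)],n+' yard')
    rect(V[box(V,420,640,-400,-240,7,17)],n+' rackfoot')
    rect(V[box(V,420,640,-400,-240,128,139)],n+' rackplate/post')
    rect(V[box(V,420,640,-400,-240,150,205)],n+' handle')
    rect(V[box(V,400,530,-400,-240,15,60)],n+' foot')
hsv=cv2.cvtColor(im,cv2.COLOR_BGR2HSV)
g=((hsv[...,0]>50)&(hsv[...,0]<85)&(hsv[...,1]>80)&box(W,380,760,-200,200,-5,20))
rect(W[g],'board')
E
```

```text
top roof 1908 [517.3  37.5] [161.9  70.3] 2.3 z 100.3 [516.   37.7]
top embank 1965 [522.3 -74.8] [162.7 110.4] 1.0 z 71.8 [511.6 -77.6]
top yard 2193 [658.9 -15.3] [135.6 130.3] 3.1 z 23.5 [664.8 -15.6]
top rackfoot 789 [ 512.4 -326.4] [100.6 110.1] 79.7 z 11.6 [ 504.3 -309.5]
top rackplate/post 389 [ 495. -323.] [50.3 83.8] 79.5 z 134.6 [ 505.1 -323. ]
top handle 107 [ 483.  -320.9] [19.  18.2] 79.6 z 198.3 [ 481.6 -318.5]
top foot 94 [ 471.9 -311.7] [108.8  17.3] 0.3 z 30.9 [ 456.4 -311.7]
scene roof 1554 [520.   37.5] [165.9  70.9] 2.6 z 101.2 [529.   39.3]
scene embank 1471 [525.7 -73.8] [101.1 176.9] 84.5 z 72.2 [530.2 -72.5]
scene yard 3242 [659.3  -8.1] [140.4 173.6] 2.4 z 24.4 [666.5 -12.2]
scene rackfoot 719 [ 515.  -326.2] [102.8 115.1] 77.1 z 13.0 [ 526.6 -315.3]
scene rackplate/post 258 [ 497.2 -322.8] [50.  87.1] 79.4 z 135.6 [ 513.1 -321.1]
scene handle 188 [ 488.5 -319.2] [18.1 23. ] 33.2 z 179.6 [ 489.5 -318.2]
scene foot 71 [ 454.4 -315.3] [14.2 70.7] 75.2 z 33.6 [ 460.5 -314.3]
board 2182 [582.  -18.8] [283.7 263.4] 2.7 z 8.8 [630.6 -11.4]
```

```bash
cat >> h.py <<'E'
def go(*ts):
    s=arm.read_state(); p=s['position']; r=R.from_quat(s['ee_rot'])
    x=r.as_matrix()[:,0]; print('at',np.round(p,1),'yaw',round(np.degrees(np.arctan2(x[1],x[0]))%360,1),'z',np.round(r.as_matrix()[:,2],3),'w',round(s['gripper_width'],1),'F',np.round(s['contact_force'],1),'t',round(s['clock'],1),'j',np.round(s['joints'],2))
    for t in ts:
        a=np.radians(t[3]); X=[np.cos(a),np.sin(a),0]; Y=[np.sin(a),-np.cos(a),0]
        T=R.from_matrix(np.array([X,Y,[0,0,-1]]).T)
        print(t,'shift',np.round(r.inv().apply(np.array(t[:3])-p)/250,4),'turn',np.round((r.inv()*T).as_rotvec()/np.pi,4))
E
python3 -c "
from h import *
go((323.6,-462,231,259.6),(483,-320.9,231,259.6))"
```

```text
at [ 164.2 -603.   231.3] yaw 195.2 z [ 0. -0. -1.] w 85.4 F [ 0.2  0.6 -0.8] t 1.2 j [-1.05  0.38  0.01  0.   -1.19 -0.26]
(323.6, -462, 231, 259.6) shift [-0.7633  0.3768  0.0014] turn [-0.     -0.     -0.3576]
(483, -320.9, 231, 259.6) shift [-1.5268e+00  7.5390e-01  1.3000e-03] turn [-0.     -0.     -0.3576]
```

Request:
arm_command --rows '[[[-0.153,0.075,0],[0,0,-0.046]],[[-0.305,0.151,0],[0,0,-0.092]],[[-0.458,0.226,0],[0,0,-0.138]],[[-0.61,0.301,0],[0,0,-0.184]],[[-0.763,0.377,0],[0,0,-0.23]]]' --grip 1

```text
clock: 1.7
position: [324.6, -460.8, 231.5]
ee_rot: [-0.477, 0.879, -0.0, 0.0]
contact_force: [0.3, -0.0, -0.8]
gripper_width: 85.4
grasp_force: 0.0
```

```bash
python3 -c "
from h import *
go((483,-320.9,231,259.6))"
```

```text
at [ 324.6 -460.8  231.5] yaw 237.0 z [ 0. -0. -1.] w 85.4 F [ 0.3 -0.  -0.8] t 1.7 j [-0.67  0.28 -0.15  0.   -1.14  0.09]
(483, -320.9, 231, 259.6) shift [-0.8147 -0.2261  0.0021] turn [-2.000e-04 -1.000e-04 -1.258e-01]
```

Request:
arm_command --rows '[[[-0.165,-0.045,0],[0,0,-0.032]],[[-0.33,-0.09,0],[0,0,-0.064]],[[-0.49,-0.136,0],[0,0,-0.096]],[[-0.65,-0.181,0],[0,0,-0.126]],[[-0.815,-0.226,0],[0,0,-0.126]]]'

```text
clock: 2.2
position: [483.9, -321.6, 231.6]
ee_rot: [-0.639, 0.769, -0.0, 0.0]
contact_force: [0.6, -1.3, -0.5]
gripper_width: 85.5
grasp_force: 0.0
```

Request:
arm_command --rows '[[[0,0,0],[0,0,0]],[[0,0,0],[0,0,0]]]'

```text
clock: 2.4
position: [483.3, -322.1, 231.1]
ee_rot: [-0.639, 0.769, 0.0, -0.0]
contact_force: [-0.3, 0.3, 0.2]
gripper_width: 85.2
grasp_force: 0.0
```

```bash
python3 -c "
from h import *
go((483.1,-320.9,156,259.6))
im,W=cloud('wrist'); np.save('pics/w1.npy',W); cv2.imwrite('pics/w1.png',im)
P=W[(W[...,2]>196)&(W[...,2]<206)&(abs(W[...,0]-483)<25)&(abs(W[...,1]+321)<25)]
print(len(P),np.median(P,0),cv2.minAreaRect(P[:,:2].astype(np.float32)))"
```

```text
at [ 483.3 -322.1  231.1] yaw 259.4 z [-0.  0. -1.] w 85.2 F [-0.3  0.3  0.2] t 2.4 j [-0.31  0.31 -0.1   0.   -1.16  0.12]
(483.1, -320.9, 156, 259.6) shift [-0.0045  0.0017  0.3006] turn [ 0.0001  0.     -0.001 ]
699 [ 482.99852891 -323.51433358  200.2386741 ] ((483.1624450683594, -322.48291015625), (17.435131072998047, 17.83435821533203), 79.92061614990234)
```

View pics/w1.png

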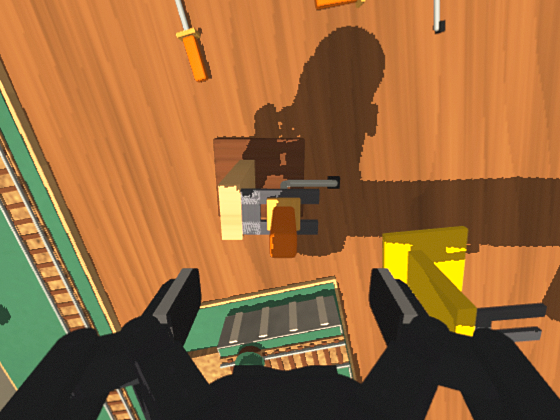

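The wrist picture shows the orange handle (285,232) midway between the fingers, with the foot pointing right to its pad (335,182). I'll go straight down and grip.

Request:
arm_command --rows '[[[-0.002,0,0.08],[0,0,0]],[[-0.002,0,0.16],[0,0,0]],[[-0.002,0,0.23],[0,0,0]],[[-0.002,0,0.28],[0,0,0]],[[-0.002,0,0.3],[0,0,0]]]'

```text
clock: 2.95
position: [481.5, -322.9, 155.1]
ee_rot: [-0.637, 0.77, 0.001, -0.001]
contact_force: [0.4, 0.9, 0.0]
gripper_width: 85.3
grasp_force: 0.0
```

Request:
arm_command --rows '[[[0,0,0],[0,0,0]],[[0,0,0],[0,0,0]],[[0,0,0],[0,0,0]],[[0,0,0],[0,0,0]],[[0,0,0],[0,0,0]]]' --grip 0

```text
clock: 3.45
position: [483.3, -322.6, 157.0]
ee_rot: [-0.638, 0.77, -0.001, 0.0]
contact_force: [0.6, 0.5, 1.2]
gripper_width: 17.6
grasp_force: 60.1
```

Request:
arm_command --rows '[[[0,0,0],[0,0,0]],[[0,0,0],[0,0,0]],[[0,0,0],[0,0,0]],[[0,0,0],[0,0,0]],[[0,0,0],[0,0,0]]]'

```text
clock: 3.95
position: [483.3, -322.6, 156.9]
ee_rot: [-0.638, 0.77, -0.001, 0.0]
contact_force: [1.0, 0.9, 5.6]
gripper_width: 17.5
grasp_force: 60.5
```

```bash
python3 -c "
from h import *
go((483.1,-320.9,166,259.6)); print(arm.read_state()['grasp_force'])"
```

```text
at [ 483.3 -322.6  156.9] yaw 259.3 z [ 0.001 -0.001 -1.   ] w 17.5 F [1.  0.9 5.6] t 4.0 j [-0.31  0.37 -0.21  0.   -0.99  0.12]
(483.1, -320.9, 166, 259.6) shift [-0.0063  0.0021 -0.0362] turn [-0.0004 -0.0001 -0.0015]
60.4875648021698
```

Request:
arm_command --rows '[[[0,0,-0.016],[0,0,0]],[[0,0,-0.036],[0,0,0]],[[0,0,-0.036],[0,0,0]],[[0,0,-0.036],[0,0,0]]]'

```text
clock: 4.35
position: [482.5, -322.3, 164.9]
ee_rot: [-0.638, 0.77, 0.0, -0.0]
contact_force: [-1.3, -0.3, -0.9]
gripper_width: 17.6
grasp_force: 59.8
```

Request:
arm_command --rows '[[[0,0.06,0],[0,0,0]],[[0,0.14,0],[0,0,0]],[[0,0.22,0],[0,0,0]],[[0,0.26,0],[0,0,0]],[[0,0.28,-0.02],[0,0,0]]]'

```text
clock: 4.85
position: [412.8, -309.1, 169.9]
ee_rot: [-0.638, 0.77, 0.001, -0.0]
contact_force: [-0.0, -0.1, -0.2]
gripper_width: 17.4
grasp_force: 59.9
```

Request:
arm_command --rows '[[[0,0,-0.1],[0,0,0]],[[0,0,-0.2],[0,0,0]],[[0,0,-0.3],[0,0,0]],[[0,0,-0.38],[0,0,0]],[[0,0,-0.4],[0,0,0]]]'

```text
clock: 5.35
position: [415.8, -310.3, 273.3]
ee_rot: [-0.638, 0.77, -0.003, 0.001]
contact_force: [0.4, -0.5, -1.7]
gripper_width: 17.1
grasp_force: 59.9
```

```bash
python3 -c "
from h import *
go((483.1,-200,290,272.5),(650,-17,290,272.5)); print(arm.read_state()['grasp_force'])"
```

```text
at [ 415.8 -310.3  273.3] yaw 259.3 z [ 0.006 -0.003 -1.   ] w 17.1 F [ 0.4 -0.5 -1.7] t 5.3 j [-0.33  0.17 -0.18  0.   -1.21  0.14]
(483.1, -200, 290, 272.5) shift [-0.4831 -0.1834 -0.0664] turn [-0.0018 -0.0008 -0.0731]
(650, -17, 290, 272.5) shift [-1.326  -0.704  -0.0649] turn [-0.0018 -0.0008 -0.0731]
59.91558015346527
```

Request:
arm_command --rows '[[[-0.13,-0.07,-0.04],[0,0,-0.036]],[[-0.28,-0.146,-0.08],[0,0,-0.073]],[[-0.44,-0.23,-0.1],[0,0,-0.073]],[[-0.61,-0.32,-0.1],[0,0,-0.073]],[[-0.77,-0.405,-0.1],[-0.0018,0,-0.073]]]'

```text
clock: 5.85
position: [550.2, -137.2, 294.8]
ee_rot: [0.722, -0.692, -0.002, 0.002]
contact_force: [0.8, -0.1, -1.4]
gripper_width: 17.0
grasp_force: 59.8
```

```bash
python3 -c "
from h import *
go((676,-15.5,240,272.5))"
```

```text
at [ 550.2 -137.2  294.8] yaw 272.5 z [-0.006  0.001 -1.   ] w 17.0 F [ 0.8 -0.1 -1.4] t 5.8 j [ 0.04  0.25 -0.03 -0.   -1.3   0.  ]
(676, -15.5, 240, 272.5) shift [-0.4647 -0.5248  0.2164] turn [ 0.0019  0.0003 -0.0002]
```

Request:
arm_command --rows '[[[-0.13,-0.145,0],[0,0,0]],[[-0.26,-0.29,0],[0,0,0]],[[-0.38,-0.43,0.01],[0,0,0]],[[-0.45,-0.51,0.07],[0,0,0]],[[-0.465,-0.525,0.14],[0,0,0]]]'

```text
clock: 6.35
position: [677.5, -14.3, 256.9]
ee_rot: [0.723, -0.691, -0.003, 0.002]
contact_force: [0.4, 0.2, -1.9]
gripper_width: 17.1
grasp_force: 60.0
```

Request:
arm_command --rows '[[[0,0,0.04],[0,0,0]],[[0,0,0.07],[0,0,0]],[[0,0,0.07],[0,0,0]],[[0,0,0.07],[0,0,0]]]'

```text
clock: 6.75
position: [675.1, -18.0, 243.2]
ee_rot: [0.722, -0.692, -0.002, 0.001]
contact_force: [-0.2, -1.3, -0.4]
gripper_width: 17.2
grasp_force: 59.9
```

```bash
cat > look.py <<'E'
from h import *
import sys
n=sys.argv[1]
a=np.radians(2.5); O=np.array([581.2,-19.6]); M=np.array([[np.cos(a),np.sin(a)],[-np.sin(a),np.cos(a)]])
go((676,-15.5,190,272.5))
p=arm.read_state()['position']; print('tcp in section',np.round(M@(p[:2]-O),1))
for c in ['wrist','scene','top']:
    im,W=cloud(c); cv2.imwrite(f'pics/{c}{n}.png',im)
    S=(W[...,:2]-O)@M.T; np.save(f'pics/{c}{n}.npy',np.dstack([S,W[...,2]]))
    t=M@(p[:2]-O); L=np.dstack([S-t,W[...,2]-p[2]])
    m=(abs(L[...,1])<20)&(L[...,0]>-80)&(L[...,0]<15)&(L[...,2]<-60)&(W[...,2]>40)&(L[...,2]>-145)
    P=L[m]; 
    if len(P)<5: print(c,'none'); continue
    f=P[(P[:,0]<-12)]; sh=P[(abs(P[:,0])<12)]
    for k,q in (('foot',f),('shank',sh)):
        if len(q): print(c,k,len(q),'mean',np.round(q.mean(0),1),'min',np.round(q.min(0),1),'max',np.round(q.max(0),1), 'fit', np.round(np.polyfit(q[:,0] if k=='foot' else q[:,2],q[:,1],1),3))
E
python3 look.py 2
```

```text
at [675.1 -18.  243.2] yaw 272.4 z [-0.004  0.    -1.   ] w 17.2 F [-0.2 -1.3 -0.4] t 6.8 j [ 0.21  0.47  0.17 -0.   -1.28 -0.17]
(676, -15.5, 190, 272.5) shift [-0.0099 -0.0048  0.2127] turn [ 0.0013  0.0001 -0.0005]
tcp in section [93.9 -2.5]
wrist foot 631 mean [ -42.9    0.9 -126.3] min [ -67.6   -5.4 -136.6] max [ -12.     8.8 -122.2] fit [0.011 1.404]
wrist shank 314 mean [ -2.2  -0.9 -96. ] min [ -12.    -2.8 -128.7] max [  3.4   5.6 -60. ] fit [-0.026 -3.304]
scene foot 91 mean [ -42.9    3.1 -125.8] min [ -66.9   -5.4 -136.4] max [ -12.7    8.9 -121.1] fit [-0.037  1.505]
scene shank 106 mean [  2.5   2.  -93.8] min [ -10.8   -2.9 -127.5] max [  5.4   5.7 -60.6] fit [-0.019  0.197]
top foot 108 mean [ -44.4    2.3 -125.9] min [ -69.3   -3.4 -138.4] max [ -12.4    9.  -120.4] fit [-0.018  1.487]
top shank 33 mean [ -5.5   1.3 -99.6] min [ -11.8   -1.8 -126.8] max [ -1.7   5.4 -63.1] fit [-0.04  -2.702]
```

View pics/wrist2.png

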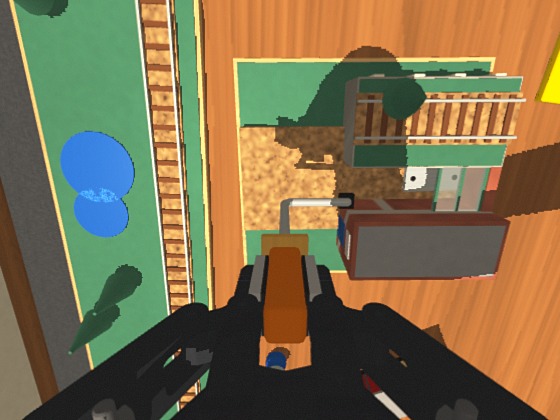

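The wrist picture shows the foot and pad (345,202) just in front of the gap. The weight's bright front part is at (415,178), and the rest lies under the glass canopy (460,185).

```bash
python3 - <<'E'
from h import *
for c in ['wrist','top']:
    Q=np.load(f'pics/{c}2.npy'); im=cv2.imread(f'pics/{c}2.png')
    hsv=cv2.cvtColor(im,cv2.COLOR_BGR2HSV)
    g=(Q[...,0]>-125)&(Q[...,0]<15)&(abs(Q[...,1])<24)&(Q[...,2]<34)&(Q[...,2]>15)
    gm=(hsv[...,1]<45)&(hsv[...,2]>120)
    P=Q[g&gm]; print(c,len(P),np.round(P.min(0),1),np.round(P.max(0),1),np.round(np.median(P,0),1))
    if len(P)>5: print(cv2.minAreaRect(P[:,:2].astype(np.float32)))
    # walls
    for y0,y1,z in((-60,-15,70),(15,60,100)):
        w=(Q[...,0]>-60)&(Q[...,0]<10)&(Q[...,1]>y0)&(Q[...,1]<y1)&(abs(Q[...,2]-z)<3); 
        if w.sum(): print('wall edge',z,np.percentile(Q[w][:,1],[1,99]))
    for s in (-50,-30,-10,10,30,60,90,120):
        f=(abs(Q[...,0]-s)<6)&(abs(Q[...,1])<22)&(Q[...,2]<34)&(Q[...,2]>12)
        if f.sum()>5: print(s,np.round(np.median(Q[f][:,2]),1),end=' ')
    print()
Q=np.load('pics/wrist2.npy');print('holes',Q[178,412],Q[178,455],Q[185,418])
E
```

```text
wrist 444 [-92.8 -16.1  22.5] [-55.7  12.2  29.4] [-69.3  -3.5  26.8]
((-74.39813232421875, -2.0408992767333984), (37.14891052246094, 28.239917755126953), 0.6320152878761292)
wall edge 70 [-50.91607945 -25.27924615]
wall edge 100 [25.07756192 59.50015106]
-50 19.6 -30 20.2 -10 20.8 10 21.6 30 22.2 60 23.2 90 24.2 120 25.2 
top 67 [-70.5 -19.1  19.1] [-55.6  12.4  31. ] [-64.6  -3.3  26.5]
((-62.91762161254883, -3.402531623840332), (31.519004821777344, 14.562793731689453), 88.914794921875)
wall edge 70 [-58.68003734 -25.21912426]
wall edge 100 [25.55518316 59.91571671]
-50 19.3 -30 19.8 -10 20.4 10 21.6 30 22.1 60 22.9 90 23.6 120 24.7 
holes [-65.10592167  -3.30351108  26.76485423] [-93.80765124 -12.76148029  68.131139  ] [-73.89864771   5.64918784  26.5956193 ]
```

```bash
python3 -c "
from h import *
go((675.3,-19.8,172,272.5),(553.4,-25.1,172,272.5))"
```

```text
at [675.3 -17.7 243.6] yaw 272.4 z [-0.003  0.001 -1.   ] w 17.2 F [ 0.1 -0.4 -0.7] t 6.9 j [ 0.21  0.47  0.17 -0.   -1.28 -0.17]
(675.3, -19.8, 172, 272.5) shift [ 0.0085 -0.0005  0.2864] turn [ 0.001   0.0003 -0.0005]
(553.4, -25.1, 172, 272.5) shift [0.0091 0.4876 0.288 ] turn [ 0.001   0.0003 -0.0005]
```

Request:
arm_command --rows '[[[0.004,0,0.08],[0.001,0,0]],[[0.009,0,0.16],[0.001,0,0]],[[0.009,0,0.23],[0.001,0,0]],[[0.009,0,0.27],[0.001,0,0]],[[0.009,0,0.286],[0.001,0,0]]]'

```text
clock: 7.4
position: [674.5, -19.7, 170.1]
ee_rot: [0.722, -0.692, -0.001, 0.001]
contact_force: [-0.7, -0.0, -0.6]
gripper_width: 17.1
grasp_force: 59.8
```

Request:
arm_command --rows '[[[0,0,0],[0,0,0]],[[0,0,0],[0,0,0]],[[0,0,0],[0,0,0]]]'

```text
clock: 7.7
position: [675.4, -19.4, 171.9]
ee_rot: [0.722, -0.692, -0.0, -0.0]
contact_force: [0.1, 0.2, -1.8]
gripper_width: 17.2
grasp_force: 59.8
```

```bash
python3 -c "
from h import *
go((553.4,-25.1,172,272.5))"
```

```text
at [675.4 -19.4 171.9] yaw 272.5 z [-0.     0.001 -1.   ] w 17.2 F [ 0.1  0.2 -1.8] t 7.7 j [ 0.21  0.51  0.06 -0.   -1.12 -0.17]
(553.4, -25.1, 172, 272.5) shift [ 1.700e-03  4.887e-01 -4.000e-04] turn [ 0.0001  0.0002 -0.0002]
```

Request:
arm_command --rows '[[[0,0.04,0],[0,0,0]],[[0,0.09,0],[0,0,0]],[[0,0.14,0],[0,0,0]],[[0.001,0.19,0],[0,0,0]],[[0.001,0.24,0],[0,0,0]]]'

```text
clock: 8.2
position: [613.8, -22.4, 171.3]
ee_rot: [0.722, -0.692, -0.001, 0.0]
contact_force: [-0.2, -0.0, -2.0]
gripper_width: 17.0
grasp_force: 60.0
```

Request:
arm_command --rows '[[[0,0.05,0],[0,0,0]],[[0,0.1,0],[0,0,0]],[[0,0.15,0],[0,0,0]],[[0.001,0.2,0],[0,0,0]],[[0.001,0.235,0],[0,0,0]]]'

```text
clock: 8.7
position: [554.9, -25.2, 171.5]
ee_rot: [0.722, -0.692, -0.001, 0.0]
contact_force: [0.3, -0.6, -0.4]
gripper_width: 17.8
grasp_force: 60.0
```

Request:
arm_command --rows '[[[0,0.013,0],[0,0,0]],[[0,0.013,0],[0,0,0]],[[0,0.013,0],[0,0,0]],[[0,0.013,0],[0,0,0]]]'

```text
clock: 9.1
position: [553.4, -25.2, 170.9]
ee_rot: [0.722, -0.692, -0.001, 0.001]
contact_force: [-0.1, -0.3, -1.5]
gripper_width: 17.2
grasp_force: 60.0
```

```bash
python3 look.py 3; python3 -c "
from h import *
go((553.4,-25.1,168,272.5))
a=[cv2.imread(f'pics/{c}3.png') for c in ('wrist','top')]
cv2.imwrite('pics/c3.png',np.hstack([cv2.resize(a[0][60:340,180:460],(500,500)),cv2.resize(a[1][120:240,160:230+60],(300,277)) if 0 else cv2.resize(a[1][120:250,170:300],(300,500))]))"
```

```text
at [553.4 -25.2 170.9] yaw 272.4 z [-0.002  0.001 -1.   ] w 17.2 F [-0.1 -0.3 -1.5] t 9.1 j [ 0.25  0.32 -0.25 -0.   -1.   -0.2 ]
(676, -15.5, 190, 272.5) shift [-0.0177 -0.4914 -0.0776] turn [ 0.0007  0.0002 -0.0003]
tcp in section [-28.   -4.3]
wrist foot 2027 mean [ -57.4   -0.2 -107.3] min [ -80.   -19.8 -129.7] max [ -12.1   20.  -101. ] fit [0.03  1.523]
wrist shank 313 mean [ -2.4  -0.9 -95.8] min [ -11.3   -2.7 -129. ] max [  3.3   6.  -60.1] fit [-0.025 -3.318]
scene foot 194 mean [ -55.9    2.6 -108.9] min [ -79.9  -19.9 -130.5] max [-12.6  19.  -97.3] fit [0.03  4.228]
scene shank 81 mean [  2.3   1.9 -93.3] min [ -11.6  -19.5 -128.6] max [  7.8   5.7 -60.7] fit [0.018 3.518]
top foot 229 mean [ -58.1    0.4 -107.1] min [ -78.4  -20.  -129.5] max [-13.3  20.  -97.9] fit [0.053 3.515]
top shank 14 mean [  -6.7   -0.3 -113.5] min [ -11.7   -2.3 -125.5] max [ -2.3   3.9 -86. ] fit [-0.018 -2.269]
at [553.2 -25.2 170.8] yaw 272.4 z [-0.003  0.001 -1.   ] w 17.2 F [ 0.3 -0.3 -1. ] t 9.2 j [ 0.25  0.32 -0.25 -0.   -1.   -0.2 ]
(553.4, -25.1, 168, 272.5) shift [-0.0002 -0.0008  0.0111] turn [ 0.0008  0.0002 -0.0003]
```

View pics/c3.png

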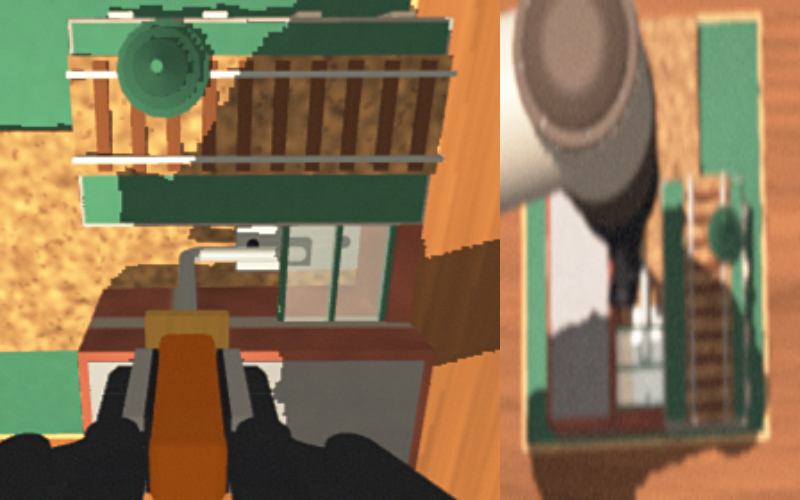

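The crop shows the foot under the canopy, with its pad (295,250) over the weight between the two holes and clear of the walls. I'll lower it slowly.

Request:
arm_command --rows '[[[0,0,0.0025],[0,0,0]],[[0,0,0.005],[0,0,0]],[[0,0,0.0075],[0,0,0]],[[0,0,0.01],[0,0,0]],[[0,0,0.0125],[0,0,0]]]'

```text
clock: 9.75
position: [552.9, -25.2, 167.8]
ee_rot: [0.722, -0.692, -0.001, 0.001]
contact_force: [-0.1, 0.2, -1.0]
gripper_width: 17.3
grasp_force: 60.0
```

Request:
arm_command --rows '[[[0,0,0.002],[0,0,0]],[[0,0,0.004],[0,0,0]],[[0,0,0.006],[0,0,0]],[[0,0,0.008],[0,0,0]],[[0,0,0.01],[0,0,0]]]'

```text
clock: 10.25
position: [553.0, -25.2, 165.3]
ee_rot: [0.722, -0.692, -0.001, 0.001]
contact_force: [-1.0, 0.2, -0.9]
gripper_width: 17.3
grasp_force: 60.0
```

Request:
arm_command --rows '[[[0,0,0.001],[0,0,0]],[[0,0,0.002],[0,0,0]],[[0,0,0.003],[0,0,0]],[[0,0,0.004],[0,0,0]],[[0,0,0.004],[0,0,0]]]'

```text
clock: 10.75
position: [552.9, -25.2, 164.3]
ee_rot: [0.722, -0.692, -0.001, 0.001]
contact_force: [0.6, 0.2, -0.7]
gripper_width: 17.1
grasp_force: 60.0
```

Request:
arm_command --rows '[[[0,0,0.001],[0,0,0]],[[0,0,0.002],[0,0,0]],[[0,0,0.003],[0,0,0]],[[0,0,0.004],[0,0,0]],[[0,0,0.004],[0,0,0]]]'

```text
clock: 11.25
position: [552.9, -25.2, 163.3]
ee_rot: [0.722, -0.692, -0.001, 0.001]
contact_force: [0.0, 0.2, -1.6]
gripper_width: 17.6
grasp_force: 60.1
```

Request:
arm_command --rows '[[[0,0,0.001],[0,0,0]],[[0,0,0.002],[0,0,0]],[[0,0,0.003],[0,0,0]],[[0,0,0.003],[0,0,0]],[[0,0,0.003],[0,0,0]]]'

```text
clock: 11.75
position: [553.2, -25.2, 163.1]
ee_rot: [0.722, -0.692, -0.001, 0.0]
contact_force: [-0.5, 0.5, 4.0]
gripper_width: 17.4
grasp_force: 60.6
```

```bash
cat > f.py <<'E'
from h import *
F=[]
for i in range(4):
    F.append(arm.read_state()['contact_force']); arm.get_image('top')
F.append(arm.read_state()['contact_force']); print('mean',np.round(np.mean(F,0),2),np.round(np.array(F)[:,2],1),'pressN',round(np.mean(F,0)[2]+1.2,1)); go()
E
python3 f.py
```

```text
mean [-0.56  0.61  4.64] [4.  4.5 4.7 5.2 4.8] pressN 5.8
at [553.2 -25.2 163.1] yaw 272.5 z [-0.002  0.    -1.   ] w 17.0 F [-0.7  0.7  4.8] t 11.9 j [ 0.25  0.33 -0.27 -0.   -0.98 -0.2 ]
```

Request:
arm_command --rows '[[[0,-0.004,0.0005],[0,0,0]],[[0,-0.01,0.0005],[0,0,0]],[[0,-0.016,0.0003],[0,0,0]],[[0,-0.024,0],[0,0,0]],[[0,-0.032,-0.0003],[0,0,0]]]'

```text
clock: 12.45
position: [557.4, -25.5, 162.1]
ee_rot: [0.722, -0.692, -0.004, 0.004]
contact_force: [-6.1, 0.5, 7.7]
gripper_width: 17.8
grasp_force: 61.3
```

```bash
python3 f.py
```

```text
mean [-5.14  0.35  8.24] [7.7 9.1 8.2 8.1 8.1] pressN 9.4
at [557.6 -25.5 162.2] yaw 272.4 z [-0.011 -0.001 -1.   ] w 17.4 F [-5.2 -0.3  8.1] t 12.7 j [ 0.24  0.34 -0.25 -0.   -1.   -0.2 ]
```

Request:
arm_command --rows '[[[0,0,-0.002],[0,0,0]],[[0,-0.004,-0.0035],[0,0,0]],[[0,-0.012,-0.004],[0,0,0]],[[0,-0.02,-0.0043],[0,0,0]],[[0,-0.028,-0.0046],[0,0,0]]]'

```text
clock: 13.15
position: [567.8, -24.6, 163.4]
ee_rot: [0.722, -0.692, -0.001, 0.001]
contact_force: [-2.6, 0.6, 1.8]
gripper_width: 17.4
grasp_force: 60.5
```

```bash
python3 f.py
```

```text
mean [-2.24 -0.43  2.18] [1.8 2.  2.9 2.5 1.8] pressN 3.4
at [568.2 -24.5 163.6] yaw 272.4 z [-0.002  0.001 -1.   ] w 17.3 F [-2.6 -0.7  1.8] t 13.3 j [ 0.24  0.35 -0.23 -0.   -1.   -0.2 ]
```

Request:
arm_command --rows '[[[0,0,0.001],[0,0,0]],[[0,0,0.0015],[0,0,0]],[[0,0,0.0025],[0,0,0]],[[0,0,0.0025],[0,0,0]]]'

```text
clock: 13.75
position: [568.1, -24.6, 163.5]
ee_rot: [0.722, -0.692, -0.001, 0.0]
contact_force: [-1.1, -0.3, 4.6]
gripper_width: 16.8
grasp_force: 60.7
```

```bash
cat > wt.py <<'E'
from h import *
a=np.radians(2.5); O=np.array([581.2,-19.6]); M=np.array([[np.cos(a),np.sin(a)],[-np.sin(a),np.cos(a)]])
im,W=cloud('wrist'); s=(W[...,:2]-O)@M.T; z=W[...,2]; cv2.imwrite('pics/wt.png',im)
t=M@(arm.read_state()['position'][:2]-O)
pav=18+(s[...,0]+90)*0.0333
h=z-pav; m=(h>5)&(h<10.5)&(abs(s[...,1])<24)&(s[...,0]>-128)&(s[...,0]<140)&(s[...,0]<t[0]+40)
m=cv2.morphologyEx(m.astype(np.uint8),cv2.MORPH_OPEN,np.ones((3,3)))
k,l,st,_=cv2.connectedComponentsWithStats(m); P=s[m>0]
print('tcp s',np.round(t,1),'n',len(P),'s front',np.round(np.percentile(P[:,0],[1,98,99.5]),1),'y',np.round(np.percentile(P[:,1],[1,99]),1),[np.round(v,1) for v in cv2.minAreaRect(P.astype(np.float32))])
E
python3 f.py; python3 wt.py
```

```text
mean [-1.49 -0.4   4.57] [4.6 4.8 4.5 4.3 4.7] pressN 5.8
at [568.2 -24.6 163.5] yaw 272.5 z [-0.002  0.001 -1.   ] w 17.2 F [-1.4 -0.5  4.7] t 13.9 j [ 0.24  0.35 -0.23 -0.   -1.   -0.2 ]
tcp s [-13.2  -4.4] n 612 s front [-83.7 -42.8 -42.2] y [-13.2  13.1] [array([-63.3,   0.1]), array([26.9, 42.4]), np.float64(89.8)]
```

Request:
arm_command --rows '[[[0,-0.008,-0.0003],[0,0,0]],[[0,-0.02,-0.0007],[0,0,0]],[[0,-0.032,-0.0011],[0,0,0]],[[0,-0.044,-0.0015],[0,0,0]],[[0,-0.056,-0.0019],[0,0,0]]]'

```text
clock: 14.5
position: [580.4, -24.3, 163.4]
ee_rot: [0.722, -0.692, -0.002, 0.003]
contact_force: [-4.7, -0.1, 7.5]
gripper_width: 17.5
grasp_force: 60.9
```

```bash
python3 f.py; python3 wt.py
```

```text
mean [-4.08  0.16  6.39] [7.5 6.4 6.3 5.5 6.3] pressN 7.6
at [580.7 -24.3 163.4] yaw 272.4 z [-0.006 -0.    -1.   ] w 17.3 F [-4.1  0.1  6.3] t 14.7 j [ 0.24  0.37 -0.19 -0.   -1.01 -0.19]
tcp s [-0.7 -4.7] n 947 s front [-86.1 -32.  -31.2] y [-13.6  12.6] [array([-58.9,  -0.3]), array([26.8, 55.8]), np.float64(90.0)]
```

Request:
arm_command --rows '[[[0,-0.016,-0.0012],[0,0,0]],[[0,-0.032,-0.0018],[0,0,0]],[[0,-0.048,-0.0024],[0,0,0]],[[0,-0.064,-0.003],[0,0,0]],[[0,-0.08,-0.0034],[0,0,0]]]'

```text
clock: 15.25
position: [600.6, -23.4, 164.2]
ee_rot: [0.722, -0.692, -0.002, 0.002]
contact_force: [-3.9, -0.3, 6.3]
gripper_width: 17.1
grasp_force: 60.8
```

```bash
python3 f.py; python3 wt.py
```

```text
mean [-3.38 -0.18  6.09] [6.3 7.1 6.3 5.6 5.1] pressN 7.3
at [601.  -23.4 164.3] yaw 272.4 z [-0.005 -0.    -1.   ] w 17.1 F [-3.4 -0.8  5.1] t 15.4 j [ 0.23  0.4  -0.14 -0.   -1.03 -0.19]
tcp s [19.6 -4.6] n 1300 s front [-79.4 -12.1 -10.8] y [-13.4  12.5] [array([-45.5,  -0.2]), array([26.5, 70.1]), np.float64(89.3)]
```

Request:
arm_command --rows '[[[0,-0.016,-0.0008],[0,0,0]],[[0,-0.032,-0.0014],[0,0,0]],[[0,-0.048,-0.002],[0,0,0]],[[0,-0.064,-0.0026],[0,0,0]],[[0,-0.08,-0.003],[0,0,0]]]'

```text
clock: 16.0
position: [620.7, -22.5, 164.8]
ee_rot: [0.722, -0.692, -0.002, 0.002]
contact_force: [-4.9, 0.4, 5.1]
gripper_width: 17.1
grasp_force: 60.8
```

Request:
arm_command --rows '[[[0,-0.016,-0.0006],[0,0,0]],[[0,-0.032,-0.0012],[0,0,0]],[[0,-0.048,-0.0017],[0,0,0]],[[0,-0.064,-0.0022],[0,0,0]],[[0,-0.08,-0.0027],[0,0,0]]]'

```text
clock: 16.5
position: [640.7, -21.7, 165.5]
ee_rot: [0.722, -0.692, -0.002, 0.002]
contact_force: [-4.6, -0.0, 6.6]
gripper_width: 17.5
grasp_force: 60.8
```

```bash
python3 f.py; python3 wt.py
```

```text
mean [-4.02 -0.47  6.02] [6.6 6.8 6.1 5.9 4.7] pressN 7.2
at [641.1 -21.6 165.6] yaw 272.4 z [-0.005 -0.    -1.   ] w 17.3 F [-2.9 -0.3  4.7] t 16.7 j [ 0.22  0.46 -0.04 -0.   -1.08 -0.17]
tcp s [59.7 -4.6] n 1403 s front [-39.1  28.8  29.7] y [-19.7  12.6] [array([-5. , -3.6]), array([33.4, 70. ]), np.float64(89.3)]
```

Request:
arm_command --rows '[[[0,-0.016,-0.0008],[0,0,0]],[[0,-0.032,-0.0014],[0,0,0]],[[0,-0.048,-0.002],[0,0,0]],[[0,-0.064,-0.0025],[0,0,0]],[[0,-0.08,-0.0029],[0,0,0]]]'

```text
clock: 17.25
position: [660.7, -20.8, 166.2]
ee_rot: [0.722, -0.692, -0.002, 0.002]
contact_force: [-3.9, 0.4, 6.0]
gripper_width: 17.0
grasp_force: 60.8
```

Request:
arm_command --rows '[[[0,-0.016,-0.0006],[0,0,0]],[[0,-0.032,-0.0012],[0,0,0]],[[0,-0.048,-0.0017],[0,0,0]],[[0,-0.064,-0.0022],[0,0,0]],[[0,-0.08,-0.0027],[0,0,0]]]'

```text
clock: 17.75
position: [680.8, -20.0, 166.9]
ee_rot: [0.722, -0.692, -0.002, 0.002]
contact_force: [-3.1, -0.6, 5.3]
gripper_width: 17.3
grasp_force: 60.8
```

```bash
python3 f.py; python3 wt.py
```

```text
mean [-3.62 -0.57  5.94] [5.3 7.2 5.9 6.2 5.3] pressN 7.1
at [681.1 -19.9 167. ] yaw 272.5 z [-0.005 -0.    -1.   ] w 16.8 F [-4.1 -1.1  5.3] t 17.9 j [ 0.21  0.53  0.08 -0.   -1.12 -0.16]
tcp s [99.8 -4.7] n 1760 s front [ 1.  68.6 69.7] y [-20.9  12.4] [array([34.9, -4.1]), array([69.9, 34.3]), np.float64(0.1)]
```

Weight front is at 70, so it needs about 33 mm more.

Request:
arm_command --rows '[[[0,-0.016,-0.0008],[0,0,0]],[[0,-0.032,-0.0014],[0,0,0]],[[0,-0.048,-0.002],[0,0,0]],[[0,-0.064,-0.0025],[0,0,0]],[[0,-0.08,-0.0029],[0,0,0]]]'

```text
clock: 18.5
position: [701.3, -19.0, 167.7]
ee_rot: [0.722, -0.692, -0.002, 0.002]
contact_force: [-3.7, -0.4, 5.8]
gripper_width: 17.6
grasp_force: 60.8
```

Request:
arm_command --rows '[[[0,-0.016,-0.0006],[0,0,0]],[[0,-0.03,-0.0012],[0,0,0]],[[0,-0.042,-0.0017],[0,0,0]],[[0,-0.052,-0.002],[0,0,0]],[[0,-0.054,-0.0022],[0,0,0]]]'

```text
clock: 19.0
position: [714.9, -18.5, 168.2]
ee_rot: [0.722, -0.692, -0.002, 0.002]
contact_force: [-3.9, -0.7, 5.8]
gripper_width: 17.7
grasp_force: 60.8
```

```bash
python3 f.py; python3 wt.py
```

```text
mean [-3.49 -0.32  5.8 ] [5.8 5.4 6.2 5.5 6. ] pressN 7.0
at [714.9 -18.4 168.1] yaw 272.5 z [-0.004  0.    -1.   ] w 17.5 F [-3.9 -0.3  6. ] t 19.2 j [ 0.2   0.58  0.18 -0.   -1.17 -0.16]
tcp s [133.6  -4.7] n 1866 s front [ 34.8 102.4 103.5] y [-21.1  12.4] [array([68.9, -4.1]), array([69.9, 34.2]), np.float64(1.2)]
```

Request:
arm_command --rows '[[[0,0.002,-0.004],[0,0,0]],[[0,0.002,-0.012],[0,0,0]],[[0,0.002,-0.03],[0,0,0]],[[0,0.002,-0.07],[0,0,0]],[[0,0.002,-0.14],[0,0,0]]]'

```text
clock: 19.75
position: [714.8, -18.1, 202.4]
ee_rot: [0.722, -0.692, -0.002, 0.001]
contact_force: [-0.1, -0.8, -2.0]
gripper_width: 17.2
grasp_force: 59.8
```

Request:
arm_command --rows '[[[0,0,-0.1],[0,0,0]],[[0,0,-0.2],[0,0,0]],[[0,0,-0.3],[0,0,0]],[[0,0,-0.36],[0,0,0]],[[0,0,-0.37],[0,0,0]]]'

```text
clock: 20.25
position: [716.5, -18.3, 299.5]
ee_rot: [0.722, -0.692, 0.001, -0.002]
contact_force: [-0.7, 0.2, -1.2]
gripper_width: 17.3
grasp_force: 59.9
```

```bash
python3 look.py 4; python3 wt.py; python3 -c "
from h import *
go((565.6,-165,295,265),(416.8,-310,295,259.3))"
```

```text
at [716.5 -18.3 299.5] yaw 272.5 z [ 0.005  0.001 -1.   ] w 17.3 F [-0.7  0.2 -1.2] t 20.2 j [ 0.2   0.52  0.39 -0.   -1.44 -0.16]
(676, -15.5, 190, 272.5) shift [-0.0176  0.1636  0.4372] turn [-0.0015  0.0003 -0.0002]
tcp in section [135.3  -4.6]
wrist foot 621 mean [ -42.8    0.9 -128.5] min [ -67.4   -5.3 -139.3] max [ -12.1    9.1 -124.5] fit [0.015 1.565]
wrist shank 318 mean [ -2.4  -0.8 -96.9] min [ -11.3   -2.6 -130.5] max [  3.1   5.9 -60.4] fit [-0.025 -3.202]
scene foot 102 mean [ -42.7    3.2 -128. ] min [ -68.6   -5.9 -138.6] max [ -12.3    8.9 -123.8] fit [-0.019  2.408]
scene shank 147 mean [  1.7   2.7 -94.2] min [ -10.4   -2.  -129.9] max [  5.7   6.1 -60.7] fit [-0.009  1.849]
top foot 114 mean [ -45.1    2.1 -129.9] min [ -70.4   -4.8 -137.4] max [ -12.7    9.4 -123.7] fit [0.005 2.35 ]
top shank 48 mean [  -6.6    1.5 -100.6] min [ -12.    -1.6 -131.4] max [ -2.    5.6 -63.1] fit [-0.012  0.307]
tcp s [133.5  -4.5] n 1191 s front [ 35.2 102.  103.1] y [-20.9  12.5] [array([68.6, -4. ]), array([68.9, 34.1]), np.float64(1.0)]
at [714.7 -18.2 294.3] yaw 272.4 z [-0.005  0.001 -1.   ] w 17.4 F [ 0.2  0.7 -1.7] t 20.4 j [ 0.2   0.52  0.38 -0.   -1.44 -0.16]
(565.6, -165, 295, 265) shift [ 5.611e-01  6.210e-01 -6.000e-04] turn [0.0015 0.0002 0.0414]
(416.8, -310, 295, 259.3) shift [1.1152 1.2404 0.0017] turn [0.0015 0.0001 0.073 ]
```

View pics/wrist4.png

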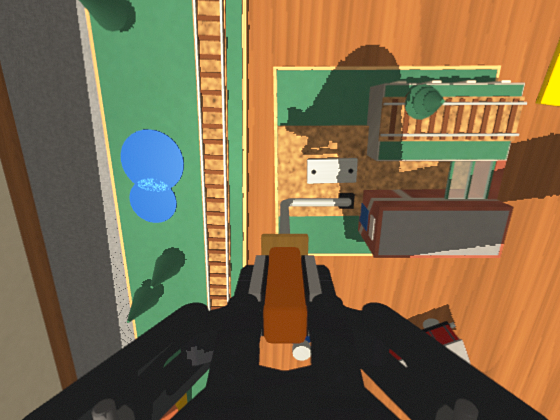

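The picture shows the weight (332,172) lying whole in the open yard, with the tree still on the embankment. Next I take the rod back to the rack.

Request:
arm_command --rows '[[[0.1,0.11,0],[0.001,0,0.01]],[[0.24,0.265,0],[0.0015,0,0.02]],[[0.37,0.41,0],[0.0015,0,0.03]],[[0.49,0.54,0],[0.0015,0,0.04]],[[0.61,0.68,0],[0.0015,0,0.05]]]'

```text
clock: 20.95
position: [549.8, -179.0, 294.8]
ee_rot: [-0.665, 0.747, 0.0, 0.0]
contact_force: [1.1, -0.6, -0.2]
gripper_width: 17.3
grasp_force: 60.0
```

```bash
python3 -c "
from h import *
go((416.8,-310,285,259.4))"
```

```text
at [ 549.8 -179.   294.8] yaw 263.4 z [ 0.     0.001 -1.   ] w 17.3 F [ 1.1 -0.6 -0.2] t 20.9 j [-0.04  0.27 -0.   -0.   -1.3  -0.08]
(416.8, -310, 285, 259.4) shift [0.5818 0.4683 0.0387] turn [-0.      0.0002  0.0221]
```

Request:
arm_command --rows '[[[0.15,0.12,0],[0,0,0.01]],[[0.3,0.24,0],[0,0,0.022]],[[0.44,0.355,0],[0,0,0.022]],[[0.55,0.44,0.03],[0,0,0.022]],[[0.582,0.468,0.1],[0,0,0.022]]]'

```text
clock: 21.45
position: [417.0, -311.2, 271.2]
ee_rot: [-0.638, 0.77, -0.002, 0.001]
contact_force: [0.2, -0.1, -1.3]
gripper_width: 17.1
grasp_force: 59.9
```

Request:
arm_command --rows '[[[0,0,0],[0,0,0]],[[0,0,0],[0,0,0]],[[0,0,0],[0,0,0]],[[0,0,0],[0,0,0]]]'

```text
clock: 21.85
position: [420.1, -308.7, 271.2]
ee_rot: [-0.64, 0.768, -0.001, 0.001]
contact_force: [0.2, 0.2, -1.1]
gripper_width: 17.2
grasp_force: 59.9
```

```bash
sed -e 's/(2.5)/(-10.5)/; s/\[581.2,-19.6\]/[483.2,-321.3]/; s/tcp in section/tcp in rack/' look.py > look2.py; python3 look2.py 5
python3 -c "
from h import *
go((413.8,-309.7,168,259.4))"
```

```text
at [ 420.1 -308.7  271.2] yaw 259.6 z [ 0.003 -0.    -1.   ] w 17.2 F [ 0.2  0.2 -1.1] t 21.9 j [-0.32  0.18 -0.18 -0.   -1.21  0.14]
(676, -15.5, 190, 272.5) shift [-1.3385 -0.7935  0.328 ] turn [-0.001   0.     -0.0718]
tcp in rack [-64.3   0.9]
wrist foot 624 mean [ -42.8    0.4 -127. ] min [ -67.1   -5.9 -138.3] max [ -12.4    8.6 -122.9] fit [0.015 1.076]
wrist shank 320 mean [ -2.2  -1.1 -96.9] min [ -11.7   -2.9 -129.2] max [  3.6   5.4 -60.1] fit [-0.025 -3.511]
scene foot 56 mean [ -42.6    4.1 -127. ] min [ -66.7   -1.8 -134.8] max [ -13.5   10.  -121.1] fit [-0.048  2.062]
scene shank 77 mean [  1.6   3.1 -95.4] min [ -10.5   -2.9 -129.8] max [  6.6   6.9 -60.9] fit [-0.008  2.387]
top foot 105 mean [ -43.5    1.7 -126.6] min [ -67.7   -5.7 -133.6] max [ -12.1    8.7 -119.7] fit [0.003 1.874]
top shank 17 mean [  -5.8    3.1 -118.2] min [ -11.5   -0.3 -129. ] max [  0.5   5.  -90.3] fit [ 0.084 13.07 ]
at [ 419.6 -308.8  271. ] yaw 259.6 z [ 0.003  0.    -1.   ] w 17.3 F [ 1.  -0.4 -1.7] t 22.0 j [-0.32  0.18 -0.18 -0.   -1.21  0.14]
(413.8, -309.7, 168, 259.4) shift [0.008  0.0234 0.4119] turn [-0.0009  0.0002  0.0008]
```

Request:
arm_command --rows '[[[0.004,0.01,0.1],[0,0,0]],[[0.008,0.021,0.2],[-0.001,0,0.001]],[[0.008,0.021,0.3],[-0.001,0,0.001]],[[0.008,0.021,0.38],[-0.001,0,0.001]],[[0.008,0.021,0.416],[-0.001,0,0.001]]]'

```text
clock: 22.5
position: [413.0, -309.5, 164.9]
ee_rot: [-0.638, 0.77, 0.002, -0.001]
contact_force: [-0.3, -0.1, -1.2]
gripper_width: 17.1
grasp_force: 59.9
```

Request:
arm_command --rows '[[[0,0,0],[0,0,0]],[[0,0,0],[0,0,0]],[[0,0,0],[0,0,0]],[[0,0,0],[0,0,0]]]'

```text
clock: 22.9
position: [414.3, -310.4, 167.8]
ee_rot: [-0.638, 0.77, -0.0, 0.0]
contact_force: [-0.2, 0.6, -1.1]
gripper_width: 17.2
grasp_force: 59.9
```

```bash
python3 -c "
from h import *
go((483.3,-322.6,166.5,259.4))"
```

```text
at [ 414.3 -310.4  167.8] yaw 259.3 z [ 0.001  0.    -1.   ] w 17.2 F [-0.2  0.6 -1.1] t 22.9 j [-0.33  0.26 -0.35 -0.   -0.96  0.14]
(483.3, -322.6, 166.5, 259.4) shift [-0.0031 -0.2802  0.0053] turn [-0.0004  0.0001 -0.0005]
```

Request:
arm_command --rows '[[[-0.003,-0.04,0.003],[0,0,0]],[[-0.003,-0.08,0.003],[0,0,0]],[[-0.003,-0.12,0.003],[0,0,0]],[[-0.003,-0.16,0.003],[0,0,0]],[[-0.003,-0.2,0.003],[0,0,0]]]'

```text
clock: 23.4
position: [464.1, -318.9, 165.7]
ee_rot: [-0.638, 0.77, 0.001, -0.0]
contact_force: [1.2, 0.7, -1.0]
gripper_width: 17.3
grasp_force: 60.0
```

Request:
arm_command --rows '[[[0,-0.03,0],[0,0,0]],[[0,-0.055,0],[0,0,0]],[[0,-0.075,0],[0,0,0]],[[0,-0.08,0],[0,0,0]],[[0,-0.08,0],[0,0,0]]]'

```text
clock: 23.9
position: [482.6, -322.4, 165.8]
ee_rot: [-0.638, 0.77, 0.001, -0.0]
contact_force: [0.0, -0.1, -1.0]
gripper_width: 17.3
grasp_force: 59.9
```

```bash
python3 -c "
from h import *
go((483.3,-322.6,157.2,259.4))"
```

```text
at [ 482.6 -322.4  165.8] yaw 259.3 z [-0.001  0.001 -1.   ] w 17.3 F [ 0.  -0.1 -1. ] t 23.9 j [-0.31  0.36 -0.2  -0.   -1.01  0.12]
(483.3, -322.6, 157.2, 259.4) shift [ 0.0005 -0.003   0.0343] turn [ 0.0004  0.0003 -0.0005]
```

Lower onto the plate, slowly at the end.

Request:
arm_command --rows '[[[0,-0.003,0.01],[0,0,0]],[[0,-0.003,0.02],[0,0,0]],[[0,-0.003,0.026],[0,0,0]],[[0,-0.003,0.029],[0,0,0]],[[0,-0.003,0.03],[0,0,0]]]'

```text
clock: 24.4
position: [483.2, -322.5, 158.2]
ee_rot: [-0.638, 0.77, 0.001, -0.0]
contact_force: [-1.1, -0.1, -1.1]
gripper_width: 17.1
grasp_force: 59.9
```

Request:
arm_command --rows '[[[0,0,0.001],[0,0,0]],[[0,0,0.002],[0,0,0]],[[0,0,0.003],[0,0,0]],[[0,0,0.003],[0,0,0]]]'

```text
clock: 24.8
position: [483.4, -322.5, 157.6]
ee_rot: [-0.638, 0.77, 0.001, -0.0]
contact_force: [-0.1, 0.2, -1.1]
gripper_width: 16.9
grasp_force: 59.9
```

Request:
arm_command --rows '[[[0,0,0.001],[0,0,0]],[[0,0,0.002],[0,0,0]],[[0,0,0.003],[0,0,0]],[[0,0,0.003],[0,0,0]]]'

```text
clock: 25.2
position: [483.4, -322.5, 157.0]
ee_rot: [-0.638, 0.77, 0.001, -0.0]
contact_force: [-0.6, 0.6, -0.9]
gripper_width: 16.8
grasp_force: 60.0
```

Request:
arm_command --rows '[[[0,0,0.001],[0,0,0]],[[0,0,0.002],[0,0,0]],[[0,0,0.003],[0,0,0]],[[0,0,0.003],[0,0,0]]]'

```text
clock: 25.6
position: [483.4, -322.6, 156.9]
ee_rot: [-0.638, 0.77, 0.0, -0.0]
contact_force: [-1.6, 1.3, 5.0]
gripper_width: 17.3
grasp_force: 60.9
```

Contact with the plate, same height as at pick-up. Release.

Request:
arm_command --rows '[[[0,0,0],[0,0,0]],[[0,0,0],[0,0,0]],[[0,0,0],[0,0,0]],[[0,0,0],[0,0,0]],[[0,0,0],[0,0,0]]]' --grip 1

```text
clock: 26.1
position: [483.4, -322.6, 155.9]
ee_rot: [-0.638, 0.77, 0.001, -0.0]
contact_force: [-0.0, -0.3, 0.1]
gripper_width: 85.1
grasp_force: 0.0
```

Request:
arm_command --rows '[[[0,0,0],[0,0,0]],[[0,0,-0.06],[0,0,0]],[[0,0,-0.18],[0,0,0]],[[0,0,-0.32],[0,0,0]],[[0,0,-0.45],[0,0,0]]]'

```text
clock: 26.6
position: [483.4, -322.7, 270.0]
ee_rot: [-0.638, 0.77, 0.001, -0.0]
contact_force: [1.1, -0.0, 0.7]
gripper_width: 85.5
grasp_force: 0.0
```

Request:
arm_command --rows '[[[0.1,0.1,-0.1],[0,0,0]],[[0.2,0.2,-0.2],[0,0,0]],[[0.3,0.3,-0.2],[0,0,0]],[[0.4,0.4,-0.2],[0,0,0]],[[0.4,0.4,-0.2],[0,0,0]]]'

```text
clock: 27.1
position: [363.9, -403.8, 319.3]
ee_rot: [-0.637, 0.771, 0.0, -0.0]
contact_force: [0.9, -0.2, 0.2]
gripper_width: 85.4
grasp_force: 0.0
```

```bash
python3 - <<'E'
from h import *
go()
a,W=cloud('scene'); b,T=cloud('top')
P=T[(T[...,2]>150)&(T[...,2]<206)&(abs(T[...,0]-483)<30)&(abs(T[...,1]+321)<30)]
print(len(P),cv2.minAreaRect(P[:,:2].astype(np.float32)),P[:,2].max())
cv2.imwrite('pics/end.png',np.hstack([cv2.resize(a[120:360,120:400],(450,386)),cv2.resize(b[100:300,160:340],(347,386))]))
E
```

```text
at [ 363.9 -403.8  319.3] yaw 259.1 z [-0.001  0.    -1.   ] w 85.4 F [ 0.9 -0.2  0.2] t 27.1 j [-0.54  0.2  -0.04 -0.   -1.34  0.35]Traceback (most recent call last):
  File "<stdin>", line 5, in <module>
    return umr_maximum(a, axis, None, out, keepdims, initial, where)
ValueError: zero-size array to reduction operation maximum which has no identity
```

```bash
python3 - <<'E'
from h import *
a,W=cloud('scene'); b,T=cloud('wrist')
for V in (W,T):
    P=V[(V[...,2]>150)&(V[...,2]<210)&(abs(V[...,0]-483)<30)&(abs(V[...,1]+321)<30)]
    if len(P): print(len(P),P.mean(0),P.max(0))
cv2.imwrite('pics/end.png',np.hstack([cv2.resize(a[120:360,120:400],(450,386)),cv2.resize(b,(350,386))]))
E
```

```text
191 [ 488.88577451 -318.11230095  178.95318403] [ 496.85041925 -309.91993104  203.97233895]
197 [ 475.61821527 -323.77615062  164.93221245] [ 489.37036412 -312.43717762  184.97045424]
```

View pics/end.png

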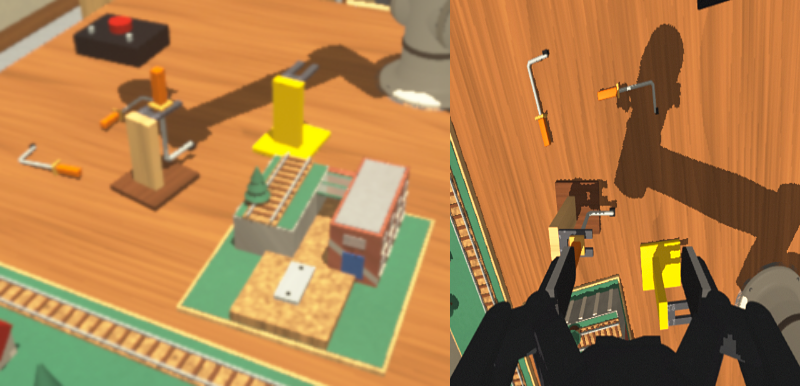

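The picture shows the rod hanging upright in the wooden rack (157,90), the weight in the open yard (295,282), and the tree still standing (257,188). The gripper is clear.

```bash
python3 -c "
from bench import arm
print(arm.job_done())"
```

```text
the job is handed in; nothing more can be done
None
```

The weight lies wholly out of the gap in the open yard and the rod hangs back in its wooden rack; I handed the job in at about 27 s of 67 s, with the highest combined press and drag I read about 11 N.

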